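# Register a cast cover against stop rails and centre-punch its mark

## Task

Push the aluminium cover along the dark plate until it lies square against both yellow stop rails. Then take the orange automatic centre punch from its leaning rest, hold it upright with its point on the white cross marked on the cover and press straight down until it snaps, without firing it anywhere else or shifting the cover off the rails. Put the punch back in its leaning rest, fully home on its collar, let go of it, and leave the oil can, wrench and sealant bottle alone.

Things in the scene. Friction and masses are not known exactly. Their poses are not given: they have to be found in the camera images.
- fixture: Fixed dark steel plate 190 (x) x 250 (y) x 20 mm high on the table; origin at the centre of its underside. Two yellow stop rails 12 mm wide and 16 mm tall stand on its top: one on the far side, its inner face at x = 57 mm, from y = -85 to 95 mm, and one on the +y side, its inner face at y = 95 mm, from x = -50 to 50 mm, in the plate's frame. Its place and yaw vary.
- nest (a point): Point on the plate's top (plate frame 12, 20, 20 mm), axes as the plate's: where the centre of the cover's underside lies when the cover lies against both rails, its 150 mm side along the plate's y and its axes parallel to the plate's.
- cover_center (a point): Loose cast aluminium cover, 0.4 to 0.9 kg: flange 90 (x) x 150 (y) x 14 mm, on it a raised housing 46 (x) x 88 (y) mm, top 34 mm above the underside. Point: centre of the flange, 7 mm above the underside. It starts on the plate 18 to 42 mm short of its place in x, 15 to 40 mm in y, turned up to 0.2 rad. In place its +x edge lies against the far rail, its +y edge against the side rail.
- mark (a point): Centre of a white cross (20 x 18 mm) on a blue patch on the top face of the cover's flange, near its -y end, at (-15, -61) mm from the cover's centre in the cover's frame; 14 mm above the cover's underside. Axes as the cover's. The punch's point goes here.
- rest: Fixed leaning rest for the punch, blue base 120 x 100 mm with a black block 56 x 56 x 28 mm on two blue cheeks; origin at the centre below the block's mouth, on the table. It stands on either side of the plate at various yaws. The bore leans 30 deg from vertical, its mouth end towards the rest's -x (roughly towards the robot).
- rest_seat (a point): Centre of the bore's mouth on the black block's leaning top face, 90 mm above the table; its z axis points out of the bore, 30 deg from vertical, leaning to the rest's -x. The bore is 23 mm across and goes through; below it is 40 mm of open air over the base.
- punch_grip (a point): Loose automatic centre punch, 0.26 kg, 132 mm long: centre of its round orange handle, 100 mm above the point; z runs up its axis, away from the point. From the point up: plunger 8 mm across to 20 mm, tapered nose, barrel 18 mm across from 30 to 62 mm, collar 34 mm across from 62 to 70 mm, handle 20 mm across from 70 to 132 mm. At the start the collar rests on the rest's mouth, point hanging free.
- punch_collar (a point): Centre of the underside of the punch's collar, 62 mm above its point along its axis; z up the axis. Lies on rest_seat when the punch is home, to within the bore's play (2.5 mm sideways).
- punch_tip (a point): The punch's point, 62 mm below the collar's underside with the plunger out; it moves up with the plunger.
- plunger (a joint): How far the punch's plunger is pressed in, m: 0 out, 0.0092 fully in. The load rises from 2 N to about 8 N at 3 to 4 mm, then falls away to about 3 N at 9 mm: the snap. It counts as fired beyond 0.0075, and springs out again when lifted.
- oil_can: Bystander: red oil can, 84 mm across, body 100 mm tall, with a thin steel spout (to its +x) up to 144 mm and a handle; origin at the centre of its underside.
- wrench: Bystander: steel wrench, 190 mm long, lying flat.
- sealant: Bystander: white sealant bottle with an orange nozzle, 44 mm across, 145 mm tall, standing; origin at the centre of its underside.
Mind the look-alikes: they are no part of the job. There is more than one size of the part that bears cover_center; the job needs the middle-sized.

How it is judged:
On the way, in this order (a step that is already met when the one before it is completed fails the run):
1. the cover lies square against the two stop rails (x of cover_center in the frame of nest between -0.0025 and 0.0025 m and y of cover_center in the frame of nest between -0.0025 and 0.0025 m and z of cover_center in the frame of nest between 0.003 and 0.011 m and angle between the x axis of cover_center and the x axis of nest, either way round below 0.035 rad), for 0.2 s.
2. the punch, upright, snaps with its point on the cross while the cover lies against the rails (all of step 1 and value of joint plunger above 0.0075 m and distance between punch_tip and mark below 0.005 m and angle between punch_grip's own z axis and vertical below 0.17 rad), for 0.04 s.
At the end, for the whole second after the job is handed in: The cover's centre is within 2.5 mm of its place against the rails along each edge and square within 2 deg, flat on the plate; the punch is back in its rest, collar within 6 mm of the seat and axis within 8.5 deg of the bore; both at rest (all of step 1 and distance between punch_collar and rest_seat below 0.006 m and angle between the z axis of punch_grip and the z axis of rest_seat, either way round below 0.15 rad and linear speed of each of punch, cover below 0.02 m/s); the robot touches nothing.
It fails at once if the punch is fired anywhere but on the cross (point more than 6 mm from its centre) (value of joint plunger above 0.0075 m and distance between punch_tip and mark above 0.006 m).
It fails at once if the oil can is shifted by more than 25 mm (distance of oil_can from where it was at the start of the episode above 0.025 m).
It fails at once if the wrench is shifted by more than 25 mm (distance of wrench from where it was at the start of the episode above 0.025 m).
It fails at once if the sealant bottle is shifted by more than 25 mm (distance of sealant from where it was at the start of the episode above 0.025 m).
It also fails if it takes over 72 s, if anything falls off the work surface, if the arm or the gripper's body presses on something with over 40 N, if the wrist force passes 120 N, or if a joint passes its speed limit or range.

## Robot

A 6-joint arm with a two-finger parallel gripper is mounted at the origin on the work surface. World frame = base frame: x ahead of the robot, y to its left, z up, the work surface at z = 0. Lengths are in m, angles in rad, forces in N, time in s.
With the tool pointing down it reaches from about 0.35 to 0.975 m from the base axis. Payload 17.4 kg.
Tool frame: the origin (TCP) lies where the fingers leave the gripper's body, on its centre line; the fingertips stand 73 mm ahead of it and the grasp point (between the pads) lies 54 mm ahead of it; z points along the fingers, y is the direction in which the jaws open and shut (so a half turn about z gives the same grasp; the last joint's range is limited). The gripper opens to 85 mm and grips with 20 to 120 N. Pads are 22 mm wide; open, the fingers measure 114 mm over their backs; the gripper's body (76 mm by 85 mm) begins 54 mm behind the grasp point. The pads swing forward as they close: fully open they stand 13 mm farther back than shut.
Start: joints at [-1.142, 0.116, 1.442, -0, 1.584, -0.038], TCP at [0.304, -0.603, 0.304] pointing down, gripper open.
Joint ranges: [-2.83, 2.83], [-0.83, 2.19], [0.07, 2.5], [-1.14, 4.28], [0.01, 3], [-2.97, 2.97]. Speed limits (rad/s): [1.89, 1.89, 2.22, 3.14, 3.14, 3.14].

## Interface

Orientations are given as a 3x3 rotation matrix whose columns are the frame's x, y, z axes.
In Python, from bench import sensors, vision, arm gives the robot as it stands. The module is installed in compiled form; this text tells all that it offers.
- The arm moves only by the tool jog_arm, never from a script. Its argument "moves" is a list of rows, each a list of 6 numbers: the shift along the tool's x, y, z each as a share of 200 mm, from -1 to 1, then the turn, a rotation vector about the tool's x, y, z each as a share of 60 degrees, from -1 to 1. A call has 1 to 10 rows; each row is the pose to reach, as a shift and turn from the pose commanded when the call began, along the tool's axes at that moment; what a row does not reach only later rows make up. A row lasts 1/10 s, in which the tool goes at most 50 mm and 8.59 degrees, less where a joint would pass 70% of its speed; a pose out of reach is approached as far as the arm can. A call with a number of a shift or a turn outside -1 to 1 is refused whole. A call with a gripper value outside its range is refused whole. "claw" is the closure, from 0 (fully open) to 1 (shut), set as the call begins (left out, the last holds). The fingers move at their own pace and stop on an object; "squeeze" is the grip in N (left out, the last holds). Time passes only in rows, so rows that repeat a pose let the fingers close. It gives the time, the measured TCP pose, the force and the opening at its end, in the units of the state.
- sensors.observe(): the state, without advancing time (a new reading comes with each control period).
- vision.camera(name): name is "scene" or "top" or "wrist"; returns a dict with "image" (400x640x3 uint8, blue, green, red), "mtx" (3x3 intrinsics, pixels), "world_from_camera" (4x4, takes a point from camera to world coordinates). Camera axes: x right, y up, looking along -z (the intrinsics and any distortion apply to the point x, -y, -z); pixel columns grow to the right and rows downward; lengths in m; the calibration is good to about 2 mm. A picture is of the moment at which its call begins. There is no depth.
- arm.job_done(): hands the job in, once; it reports no verdict.
The state is a dict: "time": time; "q": joint angles; "qd": joint speeds; "joint_efforts": joint torques, N m; "tool_pos": TCP position; "tool_rot": TCP orientation; "ft_force": force on the tool from outside, world axes, zero at the start; "wrist_torque": the same for the moment, N m; "grip_width": finger opening in m.
Only numpy, scipy, OpenCV 4.12 (cv2) and the standard library are available. Lean on these libraries where they do the work, as an engineer would, in place of code of your own. Each camera call takes 0.05 s, during which the arm holds its last target. There are 200 camera calls.

## Working session

There is one attempt and no reset: what is moved stays moved. The work goes in short steps, Python scripts to look and compute and a tool call to move; the robot and the scene stay as the last step left them, time stands still between calls to the robot, and variables do not carry over. Pictures are saved under pics/ and viewed, about 8 in all and at most 12, crops included, and the job is handed in when it is done.

Besides the shell and the picture viewer there is one more tool, called in YAML: its name, and indented under it one key for each argument. jog_arm: Moves the arm, as the interface text tells. Shift numbers are shares of 200 mm and turn numbers shares of 60 degrees, none past 1 either way. Its arguments: {"type":"object","properties":{"moves":{"type":"array"},"claw":{"type":"number"},"squeeze":{"type":"number"}},"required":["moves"]}

```bash
mkdir -p pics; cat > h.py <<'E'
import numpy as np, cv2
from bench import sensors, vision, arm
def snap(n,fn=None):
    c=vision.camera(n)
    if fn: cv2.imwrite('pics/'+fn+'.png',c['image'])
    return c
def ray(c,uv):
    K=c['mtx'];T=c['world_from_camera']
    d=np.linalg.solve(K,[uv[0],uv[1],1.]); d=T[:3,:3]@np.array([d[0],-d[1],-d[2]])
    return T[:3,3],d
def onz(c,uv,z):
    o,d=ray(c,uv); return o+d*(z-o[2])/d[2]
def tri(c1,u1,c2,u2):
    o1,d1=ray(c1,u1);o2,d2=ray(c2,u2)
    s=np.linalg.lstsq(np.c_[d1,-d2],o2-o1,rcond=None)[0]
    a,b=o1+d1*s[0],o2+d2*s[1]
    return (a+b)/2,np.linalg.norm(a-b)
def proj(c,p):
    q=np.linalg.inv(c['world_from_camera'])@np.r_[p,1]
    u=c['mtx']@np.array([q[0],-q[1],-q[2]]); return u[:2]/u[2]
def st():
    s=sensors.observe(); print(round(s['time'],2),np.round(s['tool_pos'],4),'F',np.round(s['ft_force'],1),'w',round(s['grip_width'],4)); print(np.round(s['tool_rot'],4)); return s
E
python3 - <<'E'
from h import *
import pickle
s=st(); D={}
for n in('top','scene'):
    c=snap(n,n+'0'); D[n]=c; print(n,c['mtx'].round(1).tolist(),c['world_from_camera'].round(3).tolist(),[k for k in c])
pickle.dump(D,open('d0.pkl','wb'))
E
```

```text
0.0 [ 0.3037 -0.6027  0.3032] F [ 0.2 -0.2  0.2] w 0.0856
[[ 8.93e-01  4.50e-01 -4.00e-04]
 [ 4.50e-01 -8.93e-01  1.10e-03]
 [ 1.00e-04 -1.20e-03 -1.00e+00]]
top [[483.7, 0.0, 324.7], [0.0, 483.7, 192.5], [0.0, 0.0, 1.0]] [[0.022, 0.998, -0.066, 0.445], [-1.0, 0.021, -0.01, -0.01], [-0.009, 0.066, 0.998, 1.734], [0.0, 0.0, 0.0, 1.0]] ['image', 'mtx', 'world_from_camera']
scene [[396.1, 0.0, 321.8], [0.0, 396.1, 203.8], [0.0, 0.0, 1.0]] [[0.557, -0.463, 0.689, 1.351], [0.83, 0.289, -0.477, -0.541], [0.022, 0.838, 0.545, 0.705], [0.0, 0.0, 0.0, 1.0]] ['image', 'mtx', 'world_from_camera']
```

View pics/top0.png

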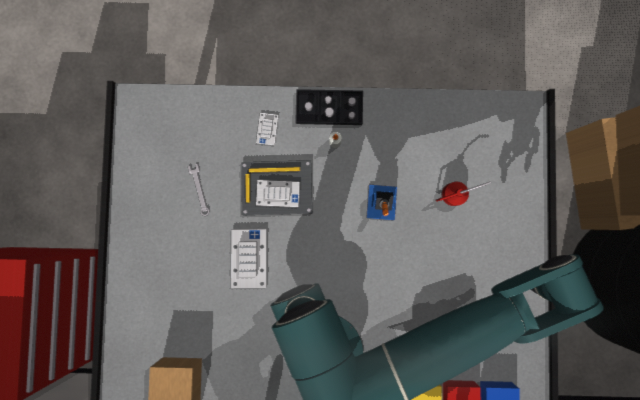

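View pics/scene0.png

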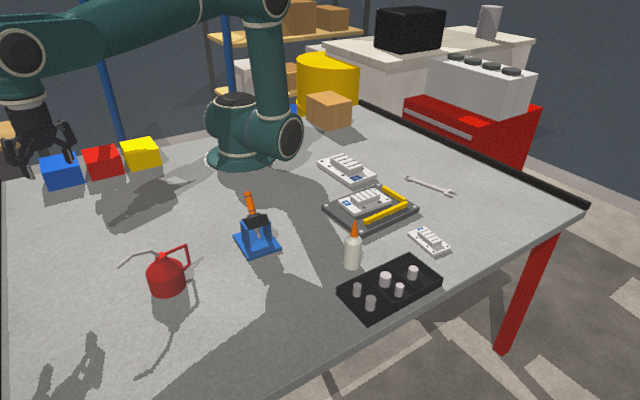

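The top view shows the plate at px (277,188) with the rails on its left (+y) and far (+x) sides. The cover is on it at (278,192) with the cross at (295,198). The rest is at (381,202), the sealant at (335,138), the wrench at (199,188) and the oil can at (455,193).

```bash
python3 - <<'E'
from h import *
import pickle
D=pickle.load(open('d0.pkl','rb'));c=D['top'];I=c['image']
for n,p,z in(('plate',(277,188),.02),('cover',(278,192),.054),('mark',(295,198),.034),('rest',(381,202),.0),('seal',(335,138),.14),('can',(455,193),.1)):print(n,onz(c,p,z).round(3))
hsv=cv2.cvtColor(I,cv2.COLOR_BGR2HSV)
y=cv2.inRange(hsv,(20,120,80),(35,255,255));y[:140]=0;y[220:]=0
n,l,s,ce=cv2.connectedComponentsWithStats(y);print(s,ce.round(1))
for k in range(1,n):
    if s[k,4]>30:
        r=cv2.minAreaRect(np.argwhere(l==k)[:,::-1].astype(np.float32));print(r,[onz(c,q,.036).round(4) for q in cv2.boxPoints(r)])
c=snap('wrist','w0');print(c['mtx'].round(1).tolist(),c['world_from_camera'].round(4).tolist())
s=st();T=np.eye(4);T[:3,:3]=s['tool_rot'];T[:3,3]=s['tool_pos'];print((np.linalg.inv(T)@c['world_from_camera']).round(4))
E
```

```text
plate [0.57  0.177 0.02 ]
cover [0.554 0.17  0.054]
mark [0.535 0.111 0.034]
rest [ 0.529 -0.195  0.   ]
seal [ 0.732 -0.024  0.14 ]
can [ 0.56  -0.433  0.1  ]
[[     0      0    640    400 255649]
 [   248    167     52      6    222]
 [   245    174      5     29    129]] [[319.6 199.5]
 [273.8 169.2]
 [247.2 187.2]]
((273.5073547363281, 169.25692749023438), (4.312525749206543, 51.09343338012695), 88.36341857910156) [array([0.6385, 0.2806, 0.036 ]), array([0.6474, 0.1001, 0.036 ]), array([0.6321, 0.0993, 0.036 ]), array([0.6232, 0.2796, 0.036 ])]
((247.0, 188.0), (28.0, 4.0), 90.0) [array([0.6164, 0.2901, 0.036 ]), array([0.6167, 0.276 , 0.036 ]), array([0.5178, 0.2728, 0.036 ]), array([0.5175, 0.2869, 0.036 ])]
[[330.4, 0.0, 319.3], [0.0, 330.4, 198.3], [0.0, 0.0, 1.0]] [[0.45, 0.8628, 0.2303, 0.3612], [-0.893, 0.4353, 0.1141, -0.5728], [-0.0018, -0.257, 0.9664, 0.3728], [0.0, 0.0, 0.0, 1.0]]
0.15 [ 0.3037 -0.6027  0.3033] F [-0.2  0.2  0.1] w 0.0858
[[ 8.93e-01  4.50e-01 -4.00e-04]
 [ 4.50e-01 -8.93e-01  8.00e-04]
 [ 0.00e+00 -9.00e-04 -1.00e+00]]
[[ 0.000e+00  9.664e-01  2.570e-01  6.480e-02]
 [ 1.000e+00 -3.000e-04  9.000e-04 -9.000e-04]
 [ 1.000e-03  2.570e-01 -9.664e-01 -6.940e-02]
 [ 0.000e+00  0.000e+00  0.000e+00  1.000e+00]]
```

jog_arm:
  moves:
    - [0.3,-0.18,0,0,0,0.14]
    - [0.55,-0.32,0,0,0,0.28]
    - [0.8,-0.47,0,0,0,0.42]
    - [0.95,-0.55,0,0,0,0.445]
    - [0.95,-0.55,0,0,0,0.445]

```text
time: 0.65
tool_pos: [0.4256, -0.4159, 0.304]
tool_rot: [[1.0, 0.002, 0.001], [0.002, -1.0, 0.0], [0.001, -0.0, -1.0]]
ft_force: [0.5, -1.3, -0.6]
grip_width: 0.0857
```

jog_arm:
  moves:
    - [0.15,-0.23,0,0,0,0]
    - [0.3,-0.45,0,0,0,0]
    - [0.45,-0.7,0,0,0,0]
    - [0.55,-0.9,0,0,0,0]
    - [0.6,-0.98,0,0,0,0]
    - [0.6,-0.98,0,0,0,0]

```text
time: 1.25
tool_pos: [0.5451, -0.2199, 0.3037]
tool_rot: [[1.0, 0.004, -0.0], [0.004, -1.0, 0.001], [-0.0, -0.001, -1.0]]
ft_force: [-0.1, 0.2, 0.5]
grip_width: 0.0855
```

```bash
python3 - <<'E'
from h import *
import pickle
st();pickle.dump(snap('wrist','w1'),open('w1.pkl','wb'))
E
```

```text
1.25 [ 0.5451 -0.2199  0.3037] F [-0.1  0.2  0.5] w 0.0855
[[ 1.0e+00  4.5e-03 -0.0e+00]
 [ 4.5e-03 -1.0e+00  7.0e-04]
 [-0.0e+00 -7.0e-04 -1.0e+00]]
```

jog_arm:
  moves:
    - [0,-0.25,0,0,0,0]
    - [0,-0.5,0.05,0,0,0]
    - [0,-0.75,0.1,0,0,0]
    - [0,-0.95,0.15,0,0,0]
    - [0,-1,0.2,0,0,0]

```text
time: 1.8
tool_pos: [0.5432, -0.0207, 0.2635]
tool_rot: [[1.0, 0.003, 0.0], [0.003, -1.0, 0.0], [0.0, -0.0, -1.0]]
ft_force: [0.3, -0.8, -0.4]
grip_width: 0.0851
```

jog_arm:
  moves:
    - [0.05,-0.25,0.05,0,0,0]
    - [0.1,-0.5,0.1,0,0,0]
    - [0.13,-0.75,0.15,0,0,0]
    - [0.15,-0.9,0.15,0,0,0]
    - [0.15,-0.9,0.15,0,0,0]

```text
time: 2.3
tool_pos: [0.5737, 0.1592, 0.2329]
tool_rot: [[1.0, 0.003, -0.001], [0.003, -1.0, 0.0], [-0.001, -0.0, -1.0]]
ft_force: [-0.9, -0.4, 0.6]
grip_width: 0.0855
```

```bash
python3 - <<'E'
from h import *
import pickle
st();pickle.dump(snap('wrist','w2'),open('w2.pkl','wb'))
cv2.imwrite('pics/w12.png',np.vstack([cv2.imread('pics/w1.png')[:300],cv2.imread('pics/w2.png')[:300]]))
E
```

```text
2.3 [0.5737 0.1592 0.2329] F [-0.9 -0.4  0.6] w 0.0855
[[ 1.0e+00  3.0e-03 -1.2e-03]
 [ 3.0e-03 -1.0e+00  1.0e-04]
 [-1.2e-03 -1.0e-04 -1.0e+00]]
```

View pics/w12.png

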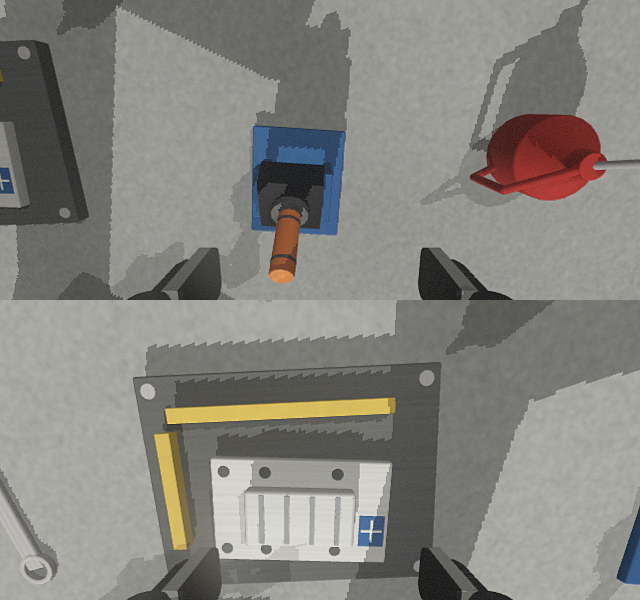

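Wrist views: the punch leans in its rest, with the collar at px (289,213) and the top at (282,274) in w1. In w2 the plate is turned a few degrees, and the cover's flange corners are near (211,157), (391,162), (386,263) and (207,256). The cross is at (371,231).

```bash
cat > m.py <<'E'
from h import *
import pickle
def big(m):
    n,l,s,_=cv2.connectedComponentsWithStats(m);k=1+np.argmax(s[1:,4]);return (l==k).astype(np.uint8)
def rect(m): return cv2.minAreaRect(np.argwhere(m>0)[:,::-1].astype(np.float32))
def rails(c):
    h=cv2.cvtColor(c['image'],cv2.COLOR_BGR2HSV)
    y=cv2.inRange(h,(18,110,90),(35,255,255))
    n,l,s,_=cv2.connectedComponentsWithStats(y);out=[]
    for k in range(1,n):
        if s[k,4]>300: out.append((s[k].tolist(),(l==k).astype(np.uint8)))
    return out
def white(c,box):
    h=cv2.cvtColor(c['image'],cv2.COLOR_BGR2HSV)
    x0,y0,x1,y1=box;m=np.zeros(h.shape[:2],np.uint8)
    m[y0:y1,x0:x1]=cv2.inRange(h,(0,0,165),(180,45,255))[y0:y1,x0:x1];return m
def quad(m,eps=.03):
    c=max(cv2.findContours(m,cv2.RETR_EXTERNAL,cv2.CHAIN_APPROX_NONE)[0],key=cv2.contourArea)
    return cv2.approxPolyDP(c,eps*cv2.arcLength(c,True),True)[:,0].astype(float)
def cross(c,box):
    h=cv2.cvtColor(c['image'],cv2.COLOR_BGR2HSV);x0,y0,x1,y1=box
    b=np.zeros(h.shape[:2],np.uint8);b[y0:y1,x0:x1]=cv2.inRange(h,(100,100,50),(125,255,255))[y0:y1,x0:x1]
    b=big(cv2.morphologyEx(b,cv2.MORPH_CLOSE,np.ones((7,7))));
    r=rect(b);return r
E
python3 - <<'E'
from m import *
c=pickle.load(open('w2.pkl','rb'))
I=c['image']
print('camz',c['world_from_camera'][:3,3].round(4))
for s,m in rails(c):
    q=quad(m,.02);print(s,[(p.tolist(),onz(c,p,.036)[:2].round(4).tolist()) for p in q])
m=white(c,(195,145,405,275));m|=0
r=cross(c,(340,200,400,260));print('patch',r,onz(c,r[0],.034).round(4))
cv2.fillPoly(m,[cv2.boxPoints(r).astype(int)],255)
m=cv2.morphologyEx(m,cv2.MORPH_CLOSE,np.ones((9,9)))
q=quad(big(m));P=[onz(c,p,.034)[:2] for p in q];print('flange',q.tolist(),np.round(P,4).tolist(),[round(float(np.linalg.norm(P[i]-P[i-1])),4) for i in range(len(P))],np.mean(P,0).round(4))
h=cv2.cvtColor(I,cv2.COLOR_BGR2HSV)
for p in((134,78),(441,63),(435,278)): print('plate',onz(c,p,.02).round(4))
print(I[200,172],I[200,183],I[110,250],I[118,250])
cv2.imwrite('pics/z.png',cv2.resize(I[50:290,120:460],None,fx=2.3,fy=2.3))
E
```

```text
camz [0.6383 0.1601 0.3024]
[165, 98, 231, 26, 3723] [([395.0, 98.0], [0.6472, 0.102]), ([165.0, 114.0], [0.6347, 0.281]), ([389.0, 113.0], [0.636, 0.106])]
[154, 132, 35, 118, 2278] [([157.0, 133.0], [0.6201, 0.2891]), ([173.0, 246.0], [0.5236, 0.2871]), ([186.0, 248.0], [0.5217, 0.276]), ([176.0, 134.0], [0.6193, 0.2741])]
patch ((370.5, 230.5), (29.0, 25.0), 90.0) [0.5377 0.1159 0.034 ]
flange [[211.0, 159.0], [220.0, 258.0], [383.0, 245.0], [389.0, 164.0], [360.0, 163.0], [355.0, 195.0], [292.0, 194.0]] [[0.5992, 0.2486], [0.5114, 0.2478], [0.5243, 0.1044], [0.5956, 0.1033], [0.5963, 0.127], [0.5693, 0.1303], [0.57, 0.1831]] [0.0717, 0.0878, 0.144, 0.0713, 0.0238, 0.0272, 0.0528] [0.5666 0.1635]
plate [0.6625 0.31   0.02  ]
plate [0.6745 0.0635 0.02  ]
plate [0.485  0.0506 0.02  ]
[101 186 214] [ 66 109 124] [ 98 192 217] [ 99 197 225]
```

View pics/z.png

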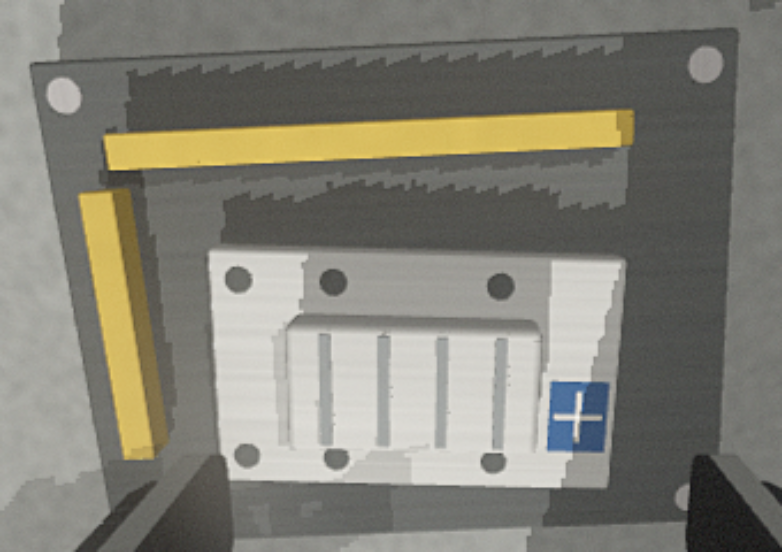

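```bash
python3 - <<'E'
from m import *
c=pickle.load(open('w2.pkl','rb'))
f=lambda X,Y,z:onz(c,(120+X/2.3,50+Y/2.3),z)[:2]
F=[f(*p,.034) for p in((210,250),(625,260),(607,487),(228,479))]
print('flange',np.round(F,4).tolist(),'sides',[round(float(np.linalg.norm(F[i]-F[i-1])),4) for i in range(4)],'ctr',np.mean(F,0).round(4))
yaw=lambda a,b:np.degrees(np.arctan2(*(a-b)[::-1]))  # vector yaw
for a,b in((0,1),(3,2)):print('cover yaw',yaw(F[a],F[b])-90)
for a,b in((0,3),(1,2)):print('cover yaw x',yaw(F[a],F[b]))
A=[f(107,170,.036),f(620,146,.036)];B=[f(107,137,.036),f(616,111,.036)]
print('far rail',np.round(A+B,4).tolist(),yaw(A[0],A[1])-90,yaw(B[0],B[1])-90,np.linalg.norm(A[0]-A[1]))
S=[f(114,193,.036),f(155,459,.036)];O=[f(80,195,.036),f(123,460,.036)]
print('side',np.round(S+O,4).tolist(),yaw(S[0],S[1]),yaw(O[0],O[1]))
P=[f(31,64,.02),f(738,29,.02)];print('plate',np.round(P,4).tolist(),yaw(P[0],P[1])-90)
th=np.radians(np.mean([yaw(A[0],A[1])-90,yaw(B[0],B[1])-90,yaw(P[0],P[1])-90]))
ex=np.array([np.cos(th),np.sin(th)]);ey=np.array([-np.sin(th),np.cos(th)])
# plate origin: far rail inner at 57, outer 69, side inner 95, outer 107, plate far edge 95
ox=np.mean([np.mean(A,0)@ex-.057,np.mean(B,0)@ex-.069,np.mean(P,0)@ex-.095]);oy=np.mean([np.mean(S,0)@ey-.095,np.mean(O,0)@ey-.107,np.mean(P,0)@ey])
print([np.mean(A,0)@ex-.057,np.mean(B,0)@ex-.069,np.mean(P,0)@ex-.095],[np.mean(S,0)@ey-.095,np.mean(O,0)@ey-.107,np.mean(P,0)@ey])
o=ox*ex+oy*ey;n=o+.012*ex+.02*ey
print('th',np.degrees(th),'origin',o.round(4),'nest',n.round(4))
for p in F:print(((p-o)@ex).round(4),((p-o)@ey).round(4))
d=n-np.mean(F,0);print('delta plate frame',d@ex,d@ey,'world',d,'mark nested',n-.015*ex-.061*ey)
# rest: w1
c=pickle.load(open('w1.pkl','rb'));t=pickle.load(open('d0.pkl','rb'))
h=cv2.cvtColor(c['image'],cv2.COLOR_BGR2HSV)
m=big(cv2.inRange(h,(5,130,90),(18,255,255)));r=rect(m);print('handle w1',r,cv2.boxPoints(r).tolist())
b=cv2.inRange(h,(100,100,40),(125,255,255));b[:,:200]=0;b[:,400:]=0;b=big(b);print('base w1',rect(b),cv2.boxPoints(rect(b)).tolist())
print([onz(c,p,.01).round(4).tolist() for p in((254,126),(345,132),(338,235),(253,228))])
cv2.imwrite('pics/z1.png',np.hstack([cv2.resize(c['image'][110:300,235:360],None,fx=3,fy=3),cv2.resize(t['scene']['image'][185:265,220:290],None,fx=6,fy=6)[:570,:420] if False else cv2.copyMakeBorder(cv2.resize(t['scene']['image'][185:265,220:290],None,fx=6,fy=6),0,90,0,0,0)]))
E
```

```text
flange [[0.5995, 0.2483], [0.5964, 0.1011], [0.5083, 0.1027], [0.5112, 0.2486]] sides [0.0883, 0.1473, 0.0881, 0.1459] ctr [0.5538 0.1752]
cover yaw -1.202761283788604
cover yaw -1.1080651397918047
cover yaw x -0.18099780481489264
cover yaw x -1.0893651742413433
far rail [[0.6271, 0.2807], [0.6356, 0.1055], [0.638, 0.2794], [0.647, 0.1075]] 2.7757107832089645 2.9789972236783626 0.1753575041960808
side [[0.6194, 0.2792], [0.5203, 0.275], [0.6187, 0.291], [0.5198, 0.2871]] 2.43268418086406 2.2368242337983784
plate [[0.6627, 0.3104], [0.6748, 0.0637]] 2.8195040337388093
[np.float64(0.5832130084379175), np.float64(0.5823610983706997), np.float64(0.5822485370212844)] [np.float64(0.15330879491906926), np.float64(0.15332314519165452), np.float64(0.15344156557783134)]
th 2.858070680208712 origin [0.5742 0.1822] nest [0.5852 0.2028]
0.0285 0.0647
0.0181 -0.0822
-0.0698 -0.0761
-0.0597 0.0694
delta plate frame 0.032729777839557994 0.02601907036268838 world [0.0313917  0.02761868] mark nested [0.57328419 0.1411185 ]
handle w1 ((285.8178405761719, 237.06320190429688), (23.79840850830078, 39.14665603637695), 7.4314093589782715) [[271.48699951171875, 254.93307495117188], [276.5501708984375, 216.11524963378906], [300.148681640625, 219.19332885742188], [295.08551025390625, 258.01116943359375]]
base w1 ((295.7301940917969, 179.89434814453125), (91.61299896240234, 104.41109466552734), 3.416588068008423) [[246.89390563964844, 229.27725219726562], [253.11631774902344, 125.0517349243164], [344.56646728515625, 130.51144409179688], [338.34405517578125, 234.73696899414062]]
[[0.5928, -0.1482, 0.01], [0.5869, -0.2462, 0.01], [0.4683, -0.2409, 0.01], [0.4765, -0.1416, 0.01]]
```

View pics/z1.png

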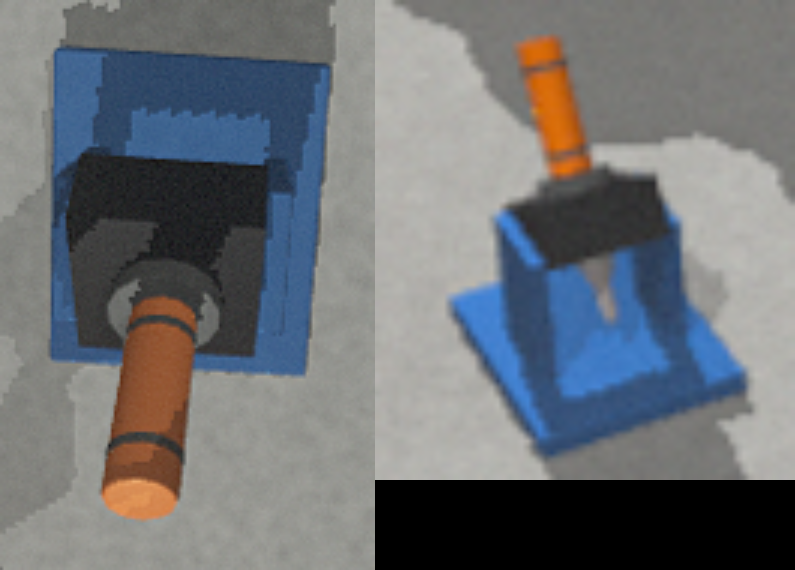

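Plate yaw is +2.9° and cover yaw −1.1°, with 33 mm to go in x and 26 mm in y, which agrees with the given ranges. I'll close the fingers and drop behind the cover's −x edge.

jog_arm:
  claw: 1
  squeeze: 40
  moves:
    - [-0.22,-0.03,0.05,0,0,-0.045]
    - [-0.44,-0.06,0.1,0,0,-0.045]
    - [-0.485,-0.062,0.3,0,0,-0.045]
    - [-0.485,-0.062,0.5,0,0,-0.045]
    - [-0.485,-0.062,0.6,0,0,-0.045]
    - [-0.485,-0.062,0.64,0,0,-0.045]
    - [-0.485,-0.062,0.67,0,0,-0.045]
    - [-0.485,-0.062,0.67,0,0,-0.045]

```text
time: 3.15
tool_pos: [0.4769, 0.1688, 0.1003]
tool_rot: [[0.999, 0.047, 0.0], [0.047, -0.999, 0.0], [0.0, 0.0, -1.0]]
ft_force: [-0.2, 0.3, 0.9]
grip_width: 0.0001
```

jog_arm:
  moves:
    - [0.08,0,0,0,0,0]
    - [0.12,0,0,0,0,0]
    - [0.15,0,0,0,0,0]
    - [0.18,0,0,0,0,0]
    - [0.2,0,0,0,0,0]
    - [0.22,0,0,0,0,0]
    - [0.235,0,0,0,0,0]
    - [0.245,0,0,0,0,0]
    - [0.25,0,0,0,0,0]

```text
time: 4.05
tool_pos: [0.5265, 0.1718, 0.0999]
tool_rot: [[0.999, 0.048, -0.0], [0.048, -0.999, -0.0], [-0.0, 0.0, -1.0]]
ft_force: [-3.8, -0.7, 2.3]
grip_width: 0.0001
```

jog_arm:
  moves:
    - [0.005,0,0,0,0,0]
    - [0.01,0,0,0,0,0]
    - [0.015,0,0,0,0,0]

```text
time: 4.35
tool_pos: [0.5294, 0.1719, 0.0999]
tool_rot: [[0.999, 0.048, -0.0], [0.048, -0.999, -0.0], [-0.0, 0.0, -1.0]]
ft_force: [-3.4, -1.0, 0.9]
grip_width: 0.0002
```

jog_arm:
  moves:
    - [0.005,0,0,0,0,0]
    - [0.01,0,0,0,0,0]
    - [0.01,0,0,0,0,0]

```text
time: 4.65
tool_pos: [0.5313, 0.1719, 0.0999]
tool_rot: [[0.999, 0.048, -0.001], [0.048, -0.999, -0.0], [-0.001, 0.0, -1.0]]
ft_force: [-5.7, -2.0, 3.4]
grip_width: 0.0001
```

jog_arm:
  moves:
    - [0.005,0,0,0,0,0]
    - [0.01,0,0,0,0,0]

```text
time: 4.85
tool_pos: [0.5326, 0.1718, 0.0997]
tool_rot: [[0.999, 0.048, -0.003], [0.048, -0.999, -0.001], [-0.003, 0.001, -1.0]]
ft_force: [-19.3, -4.4, 11.2]
grip_width: 0.0
```

jog_arm:
  moves:
    - [-0.05,0,0,0,0,0]
    - [-0.05,0,-0.15,0,0,0]
    - [-0.05,0.1,-0.25,0,0,0]
    - [0.05,0.3,-0.25,0,0,0]
    - [0.2,0.45,-0.25,0,0,0]
    - [0.28,0.533,-0.25,0,0,0]
    - [0.28,0.533,-0.15,0,0,0]
    - [0.28,0.533,-0.05,0,0,0]
    - [0.28,0.533,0,0,0,0]
    - [0.28,0.533,0,0,0,0]

```text
time: 5.85
tool_pos: [0.5938, 0.0684, 0.0986]
tool_rot: [[0.999, 0.048, -0.002], [0.048, -0.999, -0.0], [-0.002, 0.0, -1.0]]
ft_force: [-0.3, -0.1, 0.5]
grip_width: -0.0003
```

jog_arm:
  moves:
    - [0,-0.04,0,0,0,0]
    - [0,-0.08,0,0,0,0]
    - [0,-0.11,0,0,0,0]
    - [0,-0.135,0,0,0,0]
    - [0,-0.155,0,0,0,0]
    - [0,-0.17,0,0,0,0]
    - [0,-0.18,0,0,0,0]
    - [0,-0.19,0,0,0,0]
    - [0,-0.195,0,0,0,0]
    - [0,-0.2,0,0,0,0]

```text
time: 6.85
tool_pos: [0.5927, 0.1081, 0.1001]
tool_rot: [[0.999, 0.048, 0.0], [0.048, -0.999, -0.0], [0.0, 0.0, -1.0]]
ft_force: [-0.5, -4.5, 4.9]
grip_width: 0.0004
```

jog_arm:
  moves:
    - [0,-0.005,0,0,0,0]
    - [0,-0.01,0,0,0,0]

```text
time: 7.05
tool_pos: [0.5926, 0.1101, 0.1001]
tool_rot: [[0.999, 0.048, 0.0], [0.048, -0.999, -0.0], [0.0, 0.0, -1.0]]
ft_force: [-0.4, -5.8, 4.7]
grip_width: -0.0
```

jog_arm:
  moves:
    - [0,-0.005,0,0,0,0]
    - [0,-0.01,0,0,0,0]
    - [0,-0.01,0,0,0,0]

```text
time: 7.35
tool_pos: [0.5925, 0.1122, 0.1001]
tool_rot: [[0.999, 0.048, 0.0], [0.048, -0.999, -0.0], [0.0, 0.0, -1.0]]
ft_force: [-0.4, -3.9, 4.8]
grip_width: 0.0002
```

jog_arm:
  moves:
    - [0,-0.005,0,0,0,0]
    - [0,-0.01,0,0,0,0]
    - [0,-0.01,0,0,0,0]

```text
time: 7.65
tool_pos: [0.5924, 0.1142, 0.1001]
tool_rot: [[0.999, 0.048, 0.0], [0.048, -0.999, -0.0], [0.0, 0.0, -1.0]]
ft_force: [0.5, -4.1, 6.1]
grip_width: 0.0
```

jog_arm:
  moves:
    - [0,-0.005,0,0,0,0]
    - [0,-0.01,0,0,0,0]
    - [0,-0.01,0,0,0,0]

```text
time: 7.95
tool_pos: [0.5923, 0.1162, 0.1001]
tool_rot: [[0.999, 0.048, 0.0], [0.048, -0.999, -0.0], [0.0, 0.0, -1.0]]
ft_force: [-0.1, -4.5, 4.9]
grip_width: -0.0
```

jog_arm:
  moves:
    - [0,-0.005,0,0,0,0]
    - [0,-0.008,0,0,0,0]
    - [0,-0.008,0,0,0,0]

```text
time: 8.25
tool_pos: [0.5922, 0.1177, 0.1001]
tool_rot: [[0.999, 0.048, 0.0], [0.048, -0.999, -0.0], [0.0, 0.0, -1.0]]
ft_force: [0.1, -5.2, 4.1]
grip_width: -0.0
```

jog_arm:
  moves:
    - [0,-0.005,0,0,0,0]
    - [0,-0.01,0,0,0,0]
    - [0,-0.01,0,0,0,0]

```text
time: 8.55
tool_pos: [0.5921, 0.1198, 0.1001]
tool_rot: [[0.999, 0.048, 0.0], [0.048, -0.999, -0.0], [0.0, 0.0, -1.0]]
ft_force: [-0.3, -4.5, 5.9]
grip_width: 0.0
```

```bash
python3 - <<'E'
from h import *
import pickle
st();c=snap('wrist','w3');pickle.dump(c,open('w3.pkl','wb'))
cv2.imwrite('pics/z3.png',cv2.resize(c['image'],None,fx=1.25,fy=1.25))
E
```

```text
8.55 [0.5921 0.1198 0.1001] F [-0.3 -4.5  5.9] w 0.0
[[ 9.989e-01  4.780e-02  3.000e-04]
 [ 4.780e-02 -9.989e-01 -1.000e-04]
 [ 3.000e-04  1.000e-04 -1.000e+00]]
```

View pics/z3.png

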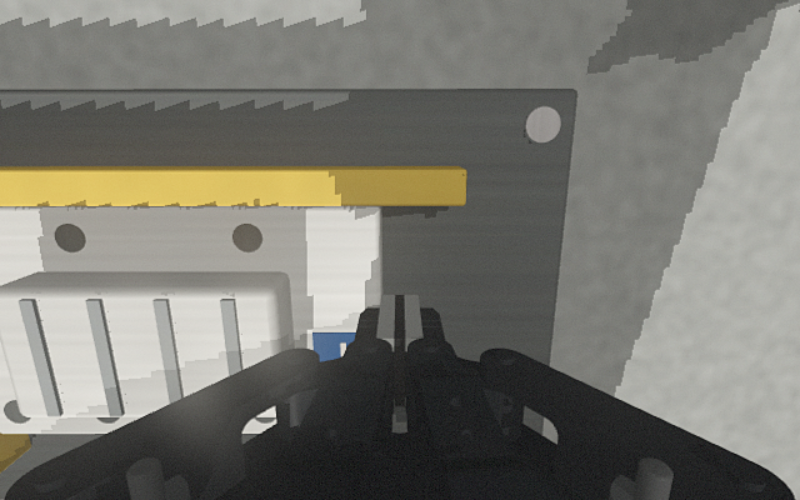

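The far edge is flush with the yellow rail. The flange's −y corner is at px (304,167), and the fingertips are thinner than I assumed.

```bash
python3 - <<'E'
from h import *
import pickle
c=pickle.load(open('w3.pkl','rb'));o=np.array([.5742,.1822]);t=np.radians(2.86);R=np.array([[np.cos(t),np.sin(t)],[-np.sin(t),np.cos(t)]])
for n,p,z in(('flange corner',(304,167),.034),('edge2',(303.5,200),.034),('rail end',(373,164),.036),('rail end far',(373,137),.036),('plate corner',(461,73),.02),('tcp',None,0)):
    w=onz(c,p,z)[:2] if p else np.array([.5921,.1198]); print(n,w.round(4),(R@(w-o)).round(4))
E
```

```text
flange corner [0.6335 0.1289] [ 0.0565 -0.0562]
edge2 [0.6193 0.1286] [ 0.0424 -0.0558]
rail end [0.6364 0.1008] [ 0.058  -0.0844]
rail end far [0.6472 0.1018] [ 0.0689 -0.084 ]
plate corner [0.6747 0.0642] [ 0.0944 -0.1229]
tcp [0.5921 0.1198] [ 0.0148 -0.0632]
```

jog_arm:
  moves:
    - [0,-0.005,0,0,0,0]
    - [0,-0.01,0,0,0,0]
    - [0,-0.01,0,0,0,0]

```text
time: 8.9
tool_pos: [0.592, 0.1216, 0.1001]
tool_rot: [[0.999, 0.048, 0.0], [0.048, -0.999, -0.0], [0.0, 0.0, -1.0]]
ft_force: [-0.1, -6.2, 4.4]
grip_width: 0.0004
```

jog_arm:
  moves:
    - [0,-0.004,0,0,0,0]
    - [0,-0.006,0,0,0,0]
    - [0,-0.006,0,0,0,0]

```text
time: 9.2
tool_pos: [0.592, 0.1219, 0.1001]
tool_rot: [[0.999, 0.048, 0.0], [0.048, -0.999, -0.002], [0.0, 0.002, -1.0]]
ft_force: [-0.7, -13.8, 6.4]
grip_width: -0.0001
```

jog_arm:
  moves:
    - [0,0.06,0,0,0,0]
    - [0,0.08,-0.15,0,0,0]
    - [-0.1,0,-0.26,0,0,0]
    - [-0.3,-0.1,-0.26,0,0,0]
    - [-0.42,-0.25,-0.26,0,0,0]
    - [-0.42,-0.4,-0.25,0,0,0]
    - [-0.42,-0.4,-0.1,0,0,0]
    - [-0.42,-0.4,-0.02,0,0,0]
    - [-0.42,-0.4,0,0,0,0]
    - [-0.42,-0.4,0,0,0,0]

```text
time: 10.2
tool_pos: [0.504, 0.1984, 0.0993]
tool_rot: [[0.999, 0.047, -0.002], [0.047, -0.999, -0.0], [-0.002, 0.0, -1.0]]
ft_force: [0.2, -0.6, -0.3]
grip_width: -0.0001
```

jog_arm:
  moves:
    - [0.04,0,0,0,0,0]
    - [0.07,0,0,0,0,0]
    - [0.1,0,0,0,0,0]
    - [0.115,0,0,0,0,0]
    - [0.125,0,0,0,0,0]
    - [0.13,0,0,0,0,0]

```text
time: 10.8
tool_pos: [0.5302, 0.2002, 0.0999]
tool_rot: [[0.999, 0.048, -0.0], [0.048, -0.999, -0.0], [-0.0, 0.0, -1.0]]
ft_force: [0.1, 0.4, 0.1]
grip_width: -0.0001
```

jog_arm:
  moves:
    - [0.005,0,0,0,0,0]
    - [0.01,0,0,0,0,0]
    - [0.01,0,0,0,0,0]

```text
time: 11.1
tool_pos: [0.5311, 0.2003, 0.0998]
tool_rot: [[0.999, 0.048, -0.003], [0.048, -0.999, -0.0], [-0.003, 0.0, -1.0]]
ft_force: [-9.6, -1.9, 6.2]
grip_width: 0.0001
```

jog_arm:
  claw: 0
  moves:
    - [-0.05,0,0,0,0,0]
    - [-0.1,0,-0.05,0,0,0]
    - [-0.1,0,-0.25,0,0,0]
    - [0,0.1,-0.45,0,0,0]
    - [0.15,0.2,-0.65,0,0,0]
    - [0.27,0.3,-0.8,0,0,0]
    - [0.27,0.3,-0.8,0,0,0]
    - [0.27,0.3,-0.8,0,0,0]

```text
time: 11.9
tool_pos: [0.5889, 0.1426, 0.2602]
tool_rot: [[0.999, 0.047, 0.001], [0.047, -0.999, 0.0], [0.001, -0.0, -1.0]]
ft_force: [-0.7, -0.7, -1.7]
grip_width: 0.0855
```

```bash
python3 - <<'E'
from h import *
import pickle
st();c=snap('wrist','w4');pickle.dump(c,open('w4.pkl','wb'))
cv2.imwrite('pics/z4.png',cv2.resize(c['image'][40:300,100:460],None,fx=2.2,fy=2.2,interpolation=cv2.INTER_CUBIC))
E
```

```text
11.9 [0.5889 0.1426 0.2602] F [-0.7 -0.7 -1.7] w 0.0855
[[ 9.989e-01  4.700e-02  8.000e-04]
 [ 4.700e-02 -9.989e-01  2.000e-04]
 [ 8.000e-04 -1.000e-04 -1.000e+00]]
```

View pics/z4.png

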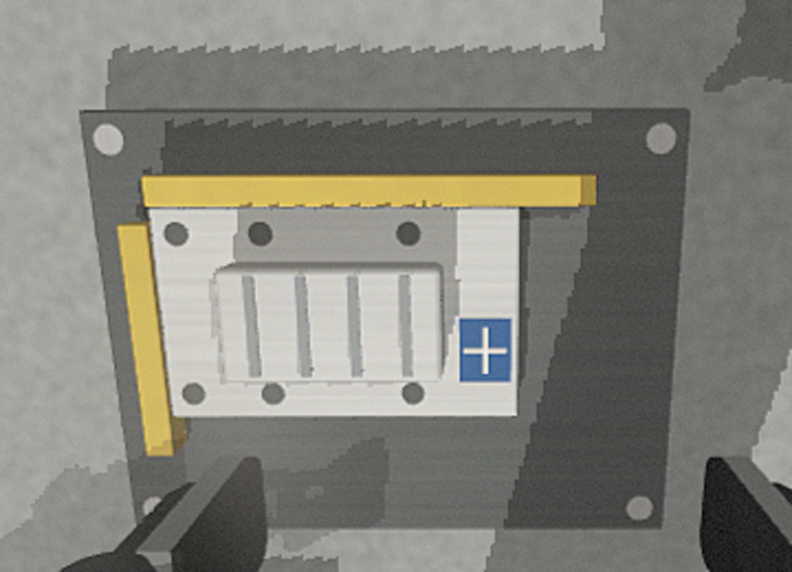

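The cover now lies flush against both rails, and the cross is at px (320.7,199.3). Next I'll locate the cross and the punch.

```bash
python3 - <<'E'
from m import *
c=pickle.load(open('w4.pkl','rb'))
print('cross',onz(c,(320.7,199.3),.034))
f=lambda X,Y,z:onz(c,(100+X/2.2,40+Y/2.2),z)[:2]
o=np.array([.5742,.1822]);t=np.radians(2.86);R=np.array([[np.cos(t),np.sin(t)],[-np.sin(t),np.cos(t)]])
for n,p,z in(('farrail L',(144,206),.036),('farrail R',(583,206),.036),('plateTL',(80,111),.02),('TR',(690,109),.02),('BR',(662,527),.02),('flange TR',(518,208),.034),('BR',(516,416),.034),('BL',(175,416),.034)):
    w=f(*p,z);print(n,w.round(4),(R@(w-o)).round(4))
r=cross(c,(300,170,345,225));print(r,onz(c,r[0],.034))
c1=pickle.load(open('w1.pkl','rb'));D=pickle.load(open('d0.pkl','rb'))
a=np.array([-.5*np.cos(np.radians(-3.3)),-.5*np.sin(np.radians(-3.3)),.8660])
top=onz(c1,(282,275.7),.09+.07*.866+0);print('seat from cap',top-.07*a*1,'from w1 collar',onz(c1,(290,211.7),.0969)-.008*a)
# scene: cap centre z1 scene (540-375=165,43)/6+(220,185)
s=D['scene'];print('cap tri',tri(c1,(282,275.7),s,(220+165/6,185+43/6)))
E
```

```text
cross [0.57378158 0.14161694 0.034     ]
farrail L [0.6273 0.2802] [0.0579 0.0952]
farrail R [0.6355 0.1058] [ 0.0574 -0.0793]
plateTL [0.6628 0.3107] [0.0949 0.1239]
TR [0.6752 0.0635] [ 0.0949 -0.1236]
BR [0.4879 0.0541] [-0.0926 -0.1236]
flange TR [0.6334 0.1315] [ 0.0566 -0.0536]
BR [0.5451 0.1271] [-0.0318 -0.0536]
BL [0.5382 0.2742] [-0.0314  0.0937]
((320.0, 198.5), (27.0, 22.0), 90.0) [0.57451739 0.14230147 0.034     ]
seat from cap [ 0.52544576 -0.19339937  0.09      ] from w1 collar [ 0.52762909 -0.19347087  0.089972  ]
cap tri (array([ 0.4880646 , -0.18965166,  0.14492757]), np.float64(0.0023583415218995877))
```

jog_arm:
  moves:
    - [-0.1,0.2,0,0,0,0.1]
    - [-0.2,0.4,0,0,0,0.1]
    - [-0.3,0.65,0,0,0,0.1]
    - [-0.4,0.85,0,0,0,0.1]
    - [-0.45,0.95,0,0,0,0.1]
    - [-0.45,0.95,0,0,0,0.1]

```text
time: 12.55
tool_pos: [0.5063, -0.0525, 0.2588]
tool_rot: [[0.998, -0.059, -0.001], [-0.059, -0.998, -0.0], [-0.001, 0.0, -1.0]]
ft_force: [0.8, -0.3, 0.0]
grip_width: 0.0856
```

jog_arm:
  moves:
    - [-0.12,0.2,0,0,0.12,0]
    - [-0.22,0.4,0,0,0.24,0]
    - [-0.34,0.6,0,0,0.36,0]
    - [-0.34,0.7,0.015,0,0.48,0]
    - [-0.34,0.7,0.015,0,0.5,0]
    - [-0.34,0.7,0.015,0,0.5,0]

```text
time: 13.15
tool_pos: [0.4318, -0.1864, 0.256]
tool_rot: [[0.865, -0.058, 0.498], [-0.05, -0.998, -0.028], [0.499, -0.001, -0.867]]
ft_force: [-0.5, -0.3, 0.8]
grip_width: 0.086
```

```bash
python3 - <<'E'
from h import *
import pickle
st();c=snap('wrist','w5');pickle.dump(c,open('w5.pkl','wb'))
cv2.imwrite('pics/z5.png',cv2.resize(c['image'],None,fx=1.25,fy=1.25,interpolation=cv2.INTER_CUBIC))
E
```

```text
13.15 [ 0.4318 -0.1864  0.256 ] F [-0.5 -0.3  0.8] w 0.086
[[ 0.8653 -0.0575  0.498 ]
 [-0.0505 -0.9983 -0.0276]
 [ 0.4988 -0.0012 -0.8667]]
```

View pics/z5.png

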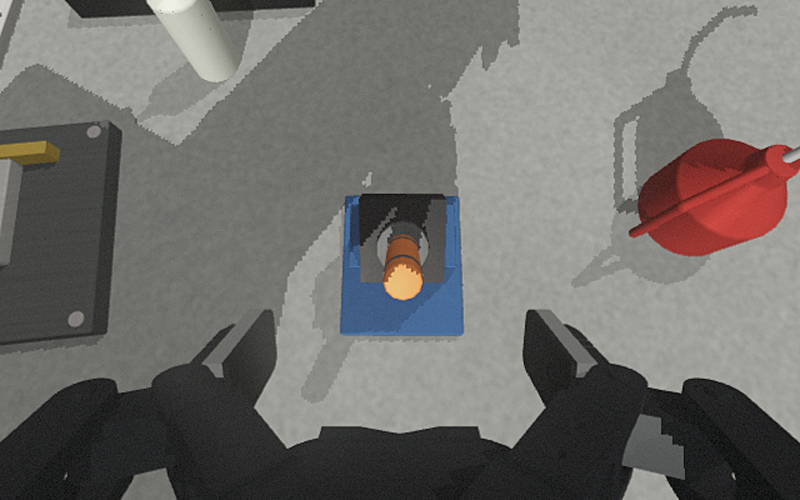

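The gripper is lined up with the leaning rest. The cap's centre is at px (322.8,224.8) and the collar's at about (322.4,197.6).

```bash
python3 - <<'E'
from h import *
import pickle
c1=pickle.load(open('w1.pkl','rb'));c5=pickle.load(open('w5.pkl','rb'))
a=np.array([-.5*np.cos(np.radians(-3.3)),-.5*np.sin(np.radians(-3.3)),.8660])
cap,e=tri(c1,(282,275.7),c5,(322.8,224.8));col,e2=tri(c1,(290,211.7),c5,(322.4,197.6))
print('cap',cap.round(4),e.round(4),'seat',(cap-.07*a).round(4),'| col',col.round(4),e2.round(4),'seat',(col-.008*a).round(4),'dist',np.linalg.norm(cap-col))
print('z-plane c5 cap',onz(c5,(322.8,224.8),.1506)-.07*a,'col',onz(c5,(322.4,197.6),.0969)-.008*a)
s=st();R=s['tool_rot'];seat=np.array([.5262,-.1930,.09])
for S in (seat,cap-.07*a): print('tool axes to grip pt', (R.T@(S+.038*a-s['tool_pos'])).round(4))
# base yaw from c5 corners
P=[onz(c5,(u/1.25,v/1.25),.01)[:2] for u,v in((341,334),(463,334),(347,196),(459,196))];print(np.round(P,4).tolist())
E
```

```text
cap [ 0.4892 -0.191   0.1481] 0.0002 seat [ 0.5241 -0.193   0.0875] | col [ 0.5219 -0.1929  0.0913] 0.0003 seat [ 0.5259 -0.1931  0.0844] dist 0.06560366906319959
z-plane c5 cap [ 0.52370863 -0.19288317  0.08998   ] col [ 0.52431562 -0.19310709  0.089972  ]
13.2 [ 0.4323 -0.1861  0.2564] F [ 0.4  0.1 -0.1] w 0.0854
[[ 0.8657 -0.0562  0.4974]
 [-0.0492 -0.9984 -0.0271]
 [ 0.4981 -0.001  -0.8671]]
tool axes to grip pt [-0.0013  0.0017  0.1532]
tool axes to grip pt [-0.0043  0.0018  0.1543]
[[0.4743, -0.1407], [0.4686, -0.2387], [0.5929, -0.1485], [0.5872, -0.2467]]
```

jog_arm:
  moves:
    - [-0.01,0.009,0.12,0,0,0]
    - [-0.01,0.009,0.24,0,0,0]
    - [-0.01,0.009,0.36,0,0,0]
    - [-0.01,0.009,0.45,0,0,0]
    - [-0.01,0.009,0.495,0,0,0]
    - [-0.01,0.009,0.495,0,0,0]

```text
time: 13.8
tool_pos: [0.4804, -0.1903, 0.1689]
tool_rot: [[0.866, -0.054, 0.497], [-0.048, -0.999, -0.026], [0.497, -0.001, -0.868]]
ft_force: [0.1, -0.1, 0.3]
grip_width: 0.0858
```

jog_arm:
  claw: 1
  squeeze: 70
  moves:
    - [0,0,0,0,0,0]
    - [0,0,0,0,0,0]
    - [0,0,0,0,0,0]
    - [0,0,0,0,0,0]
    - [0,0,0,0,0,0]
    - [0,0,0,0,0,0]
    - [0,0,0,0,0,0]

```text
time: 14.5
tool_pos: [0.4798, -0.1917, 0.1708]
tool_rot: [[0.864, -0.057, 0.5], [-0.049, -0.998, -0.029], [0.5, 0.0, -0.866]]
ft_force: [-6.8, 1.6, 5.9]
grip_width: 0.0188
```

jog_arm:
  moves:
    - [0,0,-0.03,0,0,0]
    - [0,0,-0.08,0,0,0]
    - [0,0,-0.16,0,0,0]
    - [0,0,-0.26,0,0,0]
    - [0,0,-0.36,0,0,0]
    - [0,0,-0.42,0,0,0]
    - [0,0,-0.42,0,0,0]

```text
time: 15.2
tool_pos: [0.4376, -0.1894, 0.2445]
tool_rot: [[0.864, -0.057, 0.501], [-0.049, -0.998, -0.03], [0.502, 0.001, -0.865]]
ft_force: [0.5, -0.1, -3.0]
grip_width: 0.0185
```

```bash
python3 - <<'E'
from h import *
import pickle
st();c=snap('wrist','w6');pickle.dump(c,open('w6.pkl','wb'));s=snap('scene','s6')
a=cv2.resize(c['image'][100:400,120:520],None,fx=1.5,fy=1.5,interpolation=cv2.INTER_CUBIC)
p=proj(s,[.49,-.19,.17]).astype(int);b=cv2.resize(s['image'][p[1]-50:p[1]+50,p[0]-22:p[0]+22],None,fx=4.5,fy=4.5,interpolation=cv2.INTER_CUBIC)
print(p,a.shape,b.shape);cv2.imwrite('pics/z6.png',np.hstack([a[:450],b[:450]]))
E
```

```text
15.2 [ 0.4376 -0.1894  0.2445] F [ 0.5 -0.1 -3. ] w 0.0185
[[ 0.8637 -0.0572  0.5008]
 [-0.0489 -0.9984 -0.0298]
 [ 0.5017  0.0012 -0.865 ]]
[246 184] (450, 600, 3) (450, 198, 3)
```

View pics/z6.png

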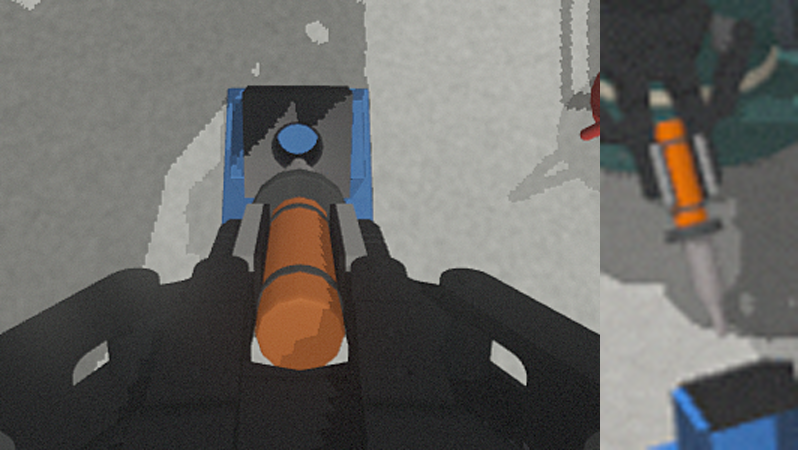

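The punch is held in line with the tool. Its tip just shows past the collar at px (318.7,207) and the cap is at (320,321).

```bash
python3 - <<'E'
from h import *
import pickle
c=pickle.load(open('w6.pkl','rb'));
from bench import sensors
s=sensors.observe();R=s['tool_rot'];p=s['tool_pos']
I=c['image'];cv2.imwrite('pics/z7.png',cv2.resize(I[180:340,270:370],None,fx=5,fy=5,interpolation=cv2.INTER_CUBIC)[:600] if 0 else np.hstack([cv2.resize(I[190:250,285:355],None,fx=8,fy=8,interpolation=cv2.INTER_CUBIC)]))
h=cv2.cvtColor(I,cv2.COLOR_BGR2HSV);m=cv2.inRange(h,(3,110,60),(20,255,255))
for v in range(240,348,8):
    u=np.flatnonzero(m[v,270:370])+270
    if len(u):print(v,u.min(),u.max(),end=' | ')
print()
for n,uv in(('tip',(318.7,206.7)),('cap',(320,321))):
    o,d=ray(c,uv);o=R.T@(o-p);d=R.T@d
    for z in((.148,.154,.16) if n=='tip' else (.016,.022,.028)):print(n,z,(o+d*(z-o[2])/d[2]).round(4))
sc=cv2.imread('pics/s6.png')
E
```

```text
240 302 336 | 248 301 338 | 256 299 339 | 264 298 340 | 272 297 341 | 280 296 343 | 288 295 338 | 296 295 344 | 304 292 347 | 312 291 348 | 320 290 349 | 328 292 347 | 336 295 344 | 344 305 334 | 
tip 0.148 [ 0.0008 -0.0009  0.148 ]
tip 0.154 [-0.0009 -0.0009  0.154 ]
tip 0.16 [-0.0027 -0.0009  0.16  ]
cap 0.016 [ 0.0029 -0.0003  0.016 ]
cap 0.022 [-0.0013 -0.0003  0.022 ]
cap 0.028 [-0.0055 -0.0002  0.028 ]
```

View pics/z7.png

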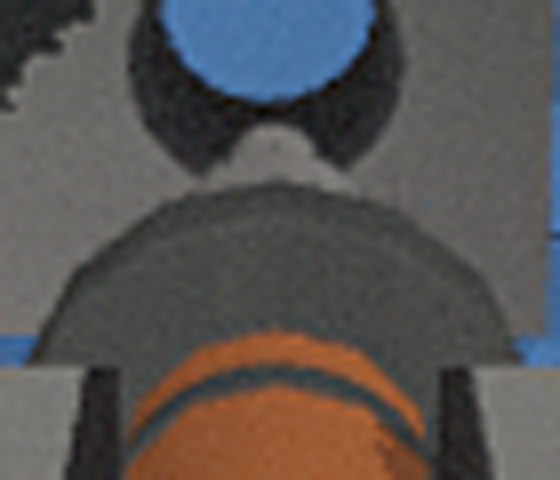

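jog_arm:
  moves:
    - [0.03,-0.05,-0.06,0,-0.08,0]
    - [0.07,-0.15,-0.05,0,-0.18,0]
    - [0.13,-0.3,-0.03,0,-0.28,0]
    - [0.19,-0.45,0.0,0,-0.38,0]
    - [0.24,-0.6,0.04,0,-0.46,0]
    - [0.274,-0.7,0.068,0,-0.502,0]
    - [0.274,-0.712,0.068,0,-0.502,0]

```text
time: 16.0
tool_pos: [0.5014, -0.0479, 0.2563]
tool_rot: [[0.999, -0.054, -0.007], [-0.054, -0.999, 0.001], [-0.007, -0.001, -1.0]]
ft_force: [0.5, 0.1, -2.6]
grip_width: 0.0187
```

jog_arm:
  moves:
    - [0.06,-0.15,0,0,0,0]
    - [0.12,-0.35,0,0,0,0]
    - [0.19,-0.55,0,0,0,0]
    - [0.25,-0.75,0.03,0,0,0]
    - [0.3,-0.9,0.08,0,0,0]
    - [0.315,-0.962,0.14,0,0,0]
    - [0.315,-0.962,0.19,0,0,0]
    - [0.315,-0.962,0.19,0,0,0]
    - [0.315,-0.962,0.19,0,0,0]

```text
time: 16.9
tool_pos: [0.5737, 0.1373, 0.2203]
tool_rot: [[0.998, -0.058, -0.002], [-0.058, -0.998, -0.0], [-0.002, 0.0, -1.0]]
ft_force: [0.2, -0.3, -1.8]
grip_width: 0.0183
```

```bash
python3 - <<'E'
from h import *
import pickle
st();c=snap('wrist','w7');s=snap('scene','s7');t=snap('top','t7');pickle.dump((c,s,t),open('w7.pkl','wb'))
p=proj(s,[.575,.141,.09]).astype(int);q=proj(c,[.5736,.1414,.034]).astype(int);print(p,q)
a=cv2.resize(c['image'][q[1]-50:q[1]+50,q[0]-40:q[0]+40],None,fx=5,fy=5,interpolation=cv2.INTER_CUBIC)
b=cv2.resize(s['image'][p[1]-45:p[1]+45,p[0]-35:p[0]+35],None,fx=5.5556,fy=5.5556,interpolation=cv2.INTER_CUBIC)
b=cv2.resize(b,(389,500));cv2.imwrite('pics/z8.png',np.hstack([a,b]))
E
```

```text
16.9 [0.5737 0.1373 0.2203] F [ 0.2 -0.3 -1.8] w 0.0183
[[ 9.983e-01 -5.780e-02 -2.400e-03]
 [-5.780e-02 -9.983e-01 -1.000e-04]
 [-2.400e-03  3.000e-04 -1.000e+00]]
[361 190] [315 193]
```

View pics/z8.png

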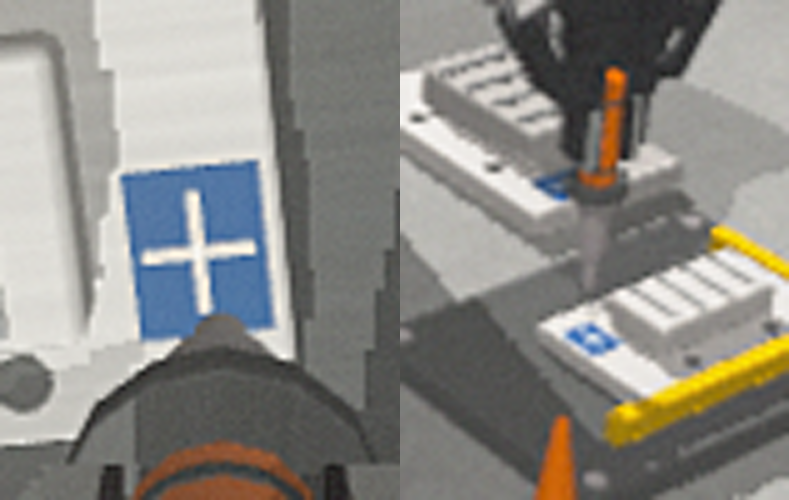

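The tip shows at wrist px (319,206.6) and scene px (360.4,197.4). The cross is at wrist (315,193.4), as predicted.

```bash
python3 - <<'E'
from h import *
import pickle
c,s,t=pickle.load(open('w7.pkl','rb'));S=st();R=S['tool_rot'];p=S['tool_pos']
x,e=tri(c,(319,206.6),s,(360.4,197.4));print('tip tri',x.round(4),e.round(4),'tool',(R.T@(x-p)).round(4))
print('mark c',onz(c,(315,193.4),.034).round(4),'mark scene',onz(s,(361-35+192/5.5556,145+339/5.5556),.034).round(4))
print('nominal tip',(p+R@[-.001,-.0007,.154]).round(4),'proj scene',proj(s,p+R@[-.001,-.0007,.154]),'wrist',proj(c,p+R@[-.001,-.0007,.154]))
tgt=np.array([.5736,.1414,.034]);print('move tool shares',(R.T@(tgt-(p+R@[-.001,-.0007,.154]))/.2).round(4))
E
```

```text
17.05 [0.574  0.1376 0.2213] F [ 0.  -0.  -2.3] w 0.0183
[[ 9.983e-01 -5.780e-02 -8.000e-04]
 [-5.780e-02 -9.983e-01  3.000e-04]
 [-8.000e-04 -3.000e-04 -1.000e+00]]
tip tri [0.5726 0.1392 0.0646] 0.0024 tool [-0.0014 -0.0015  0.1566]
mark c [0.5737 0.1415 0.034 ] mark scene [0.5763 0.1412 0.034 ]
nominal tip [0.5729 0.1384 0.0673] proj scene [359.94668152 196.65814571] wrist [318.89380356 205.91683834]
move tool shares [ 0.0028 -0.0151  0.1663]
```

jog_arm:
  moves:
    - [0.003,-0.014,0.03,0,0,0]
    - [0.003,-0.014,0.07,0,0,0]
    - [0.003,-0.014,0.1,0,0,0]
    - [0.003,-0.014,0.12,0,0,0]
    - [0.003,-0.014,0.135,0,0,0]
    - [0.003,-0.014,0.135,0,0,0]
    - [0.003,-0.014,0.135,0,0,0]

```text
time: 17.75
tool_pos: [0.5746, 0.1412, 0.1935]
tool_rot: [[0.998, -0.057, -0.002], [-0.057, -0.998, 0.0], [-0.002, -0.0, -1.0]]
ft_force: [-1.0, 0.2, -3.1]
grip_width: 0.0184
```

```bash
python3 - <<'E'
from h import *
import pickle
S=st();R=S['tool_rot'];p=S['tool_pos'];c=snap('wrist','w8');t=p+R@[-.001,-.001,.154];print('tip est',t.round(4),'to mark mm',((np.array([.5736,.1414,.034])-t)*1000).round(1))
q=proj(c,[.5736,.1414,.034]).astype(int);print(q)
cv2.imwrite('pics/z9.png',cv2.resize(c['image'][q[1]-50:q[1]+40,q[0]-50:q[0]+50],None,fx=5,fy=5,interpolation=cv2.INTER_CUBIC))
E
```

```text
17.75 [0.5746 0.1412 0.1935] F [-1.   0.2 -3.1] w 0.0184
[[ 9.984e-01 -5.680e-02 -2.000e-03]
 [-5.680e-02 -9.984e-01  1.000e-04]
 [-2.000e-03 -0.000e+00 -1.000e+00]]
tip est [0.5734 0.1423 0.0395] to mark mm [ 0.2 -0.9 -5.5]
[320 203]
```

View pics/z9.png

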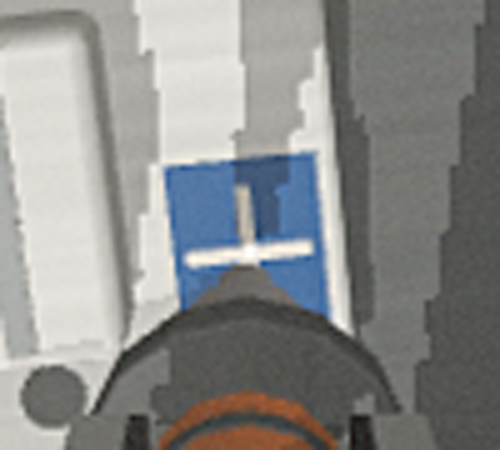

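Tip and cross line up, with about 5.5 mm to go. I'll press straight down slowly.

jog_arm:
  moves:
    - [0,-0.002,0.008,0,0,0]
    - [0,0,0.016,0,0,0]
    - [0,0,0.024,0,0,0]
    - [0,0,0.03,0,0,0]
    - [0,0,0.036,0,0,0]
    - [0,0,0.042,0,0,0]
    - [0,0,0.048,0,0,0]

```text
time: 18.5
tool_pos: [0.5748, 0.1412, 0.1844]
tool_rot: [[0.998, -0.057, -0.001], [-0.057, -0.998, 0.0], [-0.001, -0.0, -1.0]]
ft_force: [-1.4, 0.3, 4.7]
grip_width: 0.0182
```

jog_arm:
  moves:
    - [0,0,0.007,0,0,0]
    - [0,0,0.014,0,0,0]
    - [0,0,0.021,0,0,0]
    - [0,0,0.026,0,0,0]

```text
time: 18.9
tool_pos: [0.5749, 0.1412, 0.1793]
tool_rot: [[0.998, -0.057, -0.001], [-0.057, -0.998, 0.0], [-0.001, -0.0, -1.0]]
ft_force: [-1.6, -1.3, 13.7]
grip_width: 0.0184
```

The load reached 16 N, well past the 8 N peak, so the plunger bottomed and the punch fired. Now I'll lift straight up.

jog_arm:
  moves:
    - [0,0,-0.02,0,0,0]
    - [0,0,-0.05,0,0,0]
    - [0,0,-0.1,0,0,0]
    - [0,0,-0.2,0,0,0]
    - [0,0,-0.3,0,0,0]
    - [0,0,-0.38,0,0,0]
    - [0,0,-0.38,0,0,0]

```text
time: 19.6
tool_pos: [0.5752, 0.1413, 0.2572]
tool_rot: [[0.998, -0.057, 0.001], [-0.057, -0.998, 0.001], [0.001, -0.001, -1.0]]
ft_force: [0.1, 0.5, -1.8]
grip_width: 0.0184
```

```bash
python3 - <<'E'
from h import *
import pickle
S=st();c=snap('wrist','w9');pickle.dump(c,open('w9.pkl','wb'))
h=cv2.cvtColor(c['image'],cv2.COLOR_BGR2HSV);m=cv2.inRange(h,(3,110,60),(20,255,255))
for v in range(240,348,8):
    u=np.flatnonzero(m[v,270:370])+270
    if len(u):print(v,u.min(),u.max(),end=' | ')
v=np.flatnonzero(m[:,320]);c6=cv2.imread('pics/w6.png');m6=cv2.inRange(cv2.cvtColor(c6,cv2.COLOR_BGR2HSV),(3,110,60),(20,255,255));v6=np.flatnonzero(m6[:,320]);print(v.min(),v.max(),'before',v6.min(),v6.max())
cv2.imwrite('pics/z10.png',c['image'][60:300,100:460])
E
```

```text
19.6 [0.5752 0.1413 0.2572] F [ 0.1  0.5 -1.8] w 0.0184
[[ 9.984e-01 -5.670e-02  1.100e-03]
 [-5.670e-02 -9.984e-01  8.000e-04]
 [ 1.000e-03 -8.000e-04 -1.000e+00]]
240 302 336 | 248 301 338 | 256 299 339 | 264 298 340 | 272 297 341 | 280 296 343 | 288 295 338 | 296 295 344 | 304 293 347 | 312 291 348 | 320 290 349 | 328 292 347 | 336 295 344 | 344 304 335 | 102 346 before 231 346
```

No slip: the cap and handle outline in the gripper are pixel-identical to before. The picture viewer is used up, so from here I check by numbers.

jog_arm:
  moves:
    - [-0.08,0.2,0,0,0,0]
    - [-0.16,0.42,0,0,0,0]
    - [-0.24,0.64,0,0,0,0]
    - [-0.3,0.84,0,0,0,0]
    - [-0.324,0.926,0,0,0,0]
    - [-0.324,0.926,0,0,0,0]

```text
time: 20.25
tool_pos: [0.4985, -0.042, 0.2536]
tool_rot: [[0.998, -0.06, -0.003], [-0.06, -0.998, -0.0], [-0.003, 0.0, -1.0]]
ft_force: [0.8, -0.2, -2.2]
grip_width: 0.0182
```

```bash
python3 - <<'E'
from m import *
from scipy.spatial.transform import Rotation as Ro
S=st();R=S['tool_rot'];p=S['tool_pos']
# hover pose: grasp pose pulled back 84 mm
Rg=np.array([[.864,-.057,.5],[-.049,-.998,-.029],[.5,0,-.866]]);U,_,V=np.linalg.svd(Rg);Rg=U@V
pg=np.array([.4798,-.1917,.1708]);H=pg-.085*Rg[:,2]
print('H',H.round(4),'shares',(R.T@(H-p)/.2).round(4),'turn',(np.degrees(Ro.from_matrix(R.T@Rg).as_rotvec())/60).round(4))
c=pickle.load(open('w9.pkl','rb'))
q=proj(c,[.5736,.1414,.034]).astype(int);r=cross(c,(q[0]-30,q[1]-30,q[0]+30,q[1]+30));print('patch px',r,onz(c,r[0],.034).round(4))
E
```

```text
20.25 [ 0.4985 -0.042   0.2536] F [ 0.8 -0.2 -2.2] w 0.0182
[[ 9.982e-01 -5.950e-02 -3.400e-03]
 [-5.950e-02 -9.982e-01 -1.000e-04]
 [-3.300e-03  3.000e-04 -1.000e+00]]
H [ 0.4373 -0.1893  0.2444] shares [-0.2614  0.7533  0.0473] turn [ 0.0006  0.5037 -0.0024]
patch px ((319.4901123046875, 184.90098571777344), (28.955583572387695, 23.084863662719727), 84.2894058227539) [0.5744 0.1423 0.034 ]
```

jog_arm:
  moves:
    - [-0.05,0.12,-0.1,0,0.1,0]
    - [-0.1,0.25,-0.18,0,0.22,0]
    - [-0.16,0.4,-0.2,0,0.34,0]
    - [-0.22,0.55,-0.2,0,0.45,0]
    - [-0.26,0.7,-0.2,0,0.504,0]
    - [-0.261,0.753,-0.15,0,0.504,0]
    - [-0.261,0.753,-0.03,0,0.504,0]
    - [-0.261,0.753,0.047,0,0.504,0]
    - [-0.261,0.753,0.047,0,0.504,0]
    - [-0.261,0.753,0.047,0,0.504,0]

```text
time: 21.25
tool_pos: [0.4391, -0.187, 0.2455]
tool_rot: [[0.864, -0.056, 0.501], [-0.049, -0.998, -0.028], [0.501, -0.0, -0.865]]
ft_force: [0.2, -0.8, -0.8]
grip_width: 0.0182
```

```bash
cat > g.py <<'E'
from h import *
from scipy.spatial.transform import Rotation as Ro
S=st();R=S['tool_rot'];p=S['tool_pos']
Rg=np.array([[.864,-.057,.5],[-.049,-.998,-.029],[.5,0,-.866]]);U,_,V=np.linalg.svd(Rg);Rg=U@V
pg=np.array([.4798,-.1917,.1708])
print('to grasp pose, shares',(R.T@(pg-p)/.2).round(4),'turn',(np.degrees(Ro.from_matrix(R.T@Rg).as_rotvec())/60).round(4))
E
python3 g.py
```

```text
21.25 [ 0.4391 -0.187   0.2455] F [ 0.2 -0.8 -0.8] w 0.0182
[[ 8.638e-01 -5.590e-02  5.007e-01]
 [-4.860e-02 -9.984e-01 -2.760e-02]
 [ 5.014e-01 -5.000e-04 -8.652e-01]]
to grasp pose, shares [-0.0104  0.0125  0.4257] turn [-0.0011 -0.0011  0.0005]
```

jog_arm:
  moves:
    - [-0.01,0.012,0.03,0,0,0]
    - [-0.01,0.012,0.06,0,0,0]
    - [-0.01,0.012,0.08,0,0,0]
    - [-0.01,0.012,0.08,0,0,0]

```text
time: 21.65
tool_pos: [0.4451, -0.1901, 0.23]
tool_rot: [[0.864, -0.057, 0.5], [-0.049, -0.998, -0.028], [0.501, -0.0, -0.865]]
ft_force: [-0.4, -0.0, -2.6]
grip_width: 0.0183
```

```bash
python3 g.py
```

```text
21.65 [ 0.4451 -0.1901  0.23  ] F [-0.4 -0.  -2.6] w 0.0183
[[ 8.640e-01 -5.650e-02  5.003e-01]
 [-4.920e-02 -9.984e-01 -2.790e-02]
 [ 5.011e-01 -5.000e-04 -8.654e-01]]
to grasp pose, shares [ 0.0019 -0.0015  0.343 ] turn [-0.0008 -0.0007  0.    ]
```

jog_arm:
  moves:
    - [0.002,-0.0015,0.04,0,0,0]
    - [0.002,-0.0015,0.08,0,0,0]
    - [0.002,-0.0015,0.12,0,0,0]
    - [0.002,-0.0015,0.16,0,0,0]
    - [0.002,-0.0015,0.2,0,0,0]
    - [0.002,-0.0015,0.24,0,0,0]

```text
time: 22.25
tool_pos: [0.4697, -0.1913, 0.1886]
tool_rot: [[0.864, -0.057, 0.501], [-0.049, -0.998, -0.028], [0.502, -0.0, -0.865]]
ft_force: [-0.2, -0.4, -2.2]
grip_width: 0.0185
```

jog_arm:
  moves:
    - [0,0,0.025,0,0,0]
    - [0,0,0.05,0,0,0]
    - [0,0,0.07,0,0,0]
    - [0,0,0.08,0,0,0]
    - [0,0,0.085,0,0,0]

```text
time: 22.75
tool_pos: [0.478, -0.1918, 0.1745]
tool_rot: [[0.864, -0.057, 0.501], [-0.049, -0.998, -0.028], [0.502, -0.0, -0.865]]
ft_force: [-0.1, -0.4, -2.3]
grip_width: 0.0182
```

```bash
python3 g.py
```

```text
22.75 [ 0.478  -0.1918  0.1745] F [-0.1 -0.4 -2.3] w 0.0182
[[ 0.8636 -0.0568  0.501 ]
 [-0.0491 -0.9984 -0.0285]
 [ 0.5018 -0.     -0.865 ]]
to grasp pose, shares [-0.0014 -0.0009  0.0206] turn [-0.0003 -0.0015  0.    ]
```

Entering without contact, with 4 mm left.

jog_arm:
  moves:
    - [-0.001,0,0.007,0,0,0]
    - [-0.001,0,0.014,0,0,0]
    - [-0.001,0,0.02,0,0,0]
    - [-0.001,0,0.024,0,0,0]
    - [-0.001,0,0.024,0,0,0]

```text
time: 23.25
tool_pos: [0.4801, -0.1919, 0.1709]
tool_rot: [[0.864, -0.056, 0.501], [-0.049, -0.998, -0.028], [0.502, 0.0, -0.865]]
ft_force: [-9.6, 3.6, 6.0]
grip_width: 0.0183
```

Collar on the seat, at the same pose as when grasped. Releasing and backing out along the axis.

jog_arm:
  claw: 0
  moves:
    - [0,0,0,0,0,0]
    - [0,0,0,0,0,0]
    - [0,0,0,0,0,0]
    - [0,0,0,0,0,0]
    - [0,0,0,0,0,0]
    - [0,0,0,0,0,0]
    - [0,0,0,0,0,0]

```text
time: 23.95
tool_pos: [0.4801, -0.1919, 0.1703]
tool_rot: [[0.864, -0.057, 0.501], [-0.049, -0.998, -0.028], [0.502, 0.0, -0.865]]
ft_force: [-0.1, 0.3, -0.1]
grip_width: 0.0853
```

jog_arm:
  moves:
    - [0,0,-0.06,0,0,0]
    - [0,0,-0.18,0,0,0]
    - [0,0,-0.32,0,0,0]
    - [0,0,-0.45,0,0,0]
    - [0,0,-0.5,0,0,0]
    - [0,0,-0.5,0,0,0]
    - [0,0,-0.5,0,0,0]

```text
time: 24.65
tool_pos: [0.43, -0.189, 0.2561]
tool_rot: [[0.864, -0.057, 0.501], [-0.049, -0.998, -0.028], [0.501, -0.0, -0.865]]
ft_force: [0.2, 0.2, -0.8]
grip_width: 0.0854
```

```bash
python3 - <<'E'
from m import *
st();c=snap('wrist','w10');a=np.array([-.4992,.0288,.8660])
c5=pickle.load(open('w5.pkl','rb'))
for n,k in(('before',c5),('now',c)):
    h=cv2.cvtColor(k['image'],cv2.COLOR_BGR2HSV);m=cv2.inRange(h,(5,90,60),(25,255,255));m[:,:280]=0;m[:,370:]=0;m=big(m)
    v,u=np.nonzero(m);b=(u.min(),u.max(),v.min(),v.max())
    cap=((b[0]+b[1])/2,b[3]-(b[1]-b[0])/2*.95)
    lo=(np.mean(u[v<b[2]+3]),b[2]);print(n,b,'cap->seat',(onz(k,cap,.1506)-.07*a).round(4),'handle foot',onz(k,lo,.0969).round(4))
t=snap('top');D=pickle.load(open('d0.pkl','rb'))['top']
for n,k in(('b',D),('now',t)):
    h=cv2.cvtColor(k['image'],cv2.COLOR_BGR2HSV);m=cv2.inRange(h,(100,100,50),(125,255,255));m[:180]=0;m[210:]=0;m[:,:285]=0;m[:,305:]=0
    v,u=np.nonzero(m);print(n,'patch top',u.mean(),v.mean(),onz(k,(u.mean(),v.mean()),.034).round(4))
E
```

```text
24.65 [ 0.43   -0.189   0.2561] F [ 0.2  0.2 -0.8] w 0.0854
[[ 8.638e-01 -5.690e-02  5.006e-01]
 [-4.940e-02 -9.984e-01 -2.830e-02]
 [ 5.014e-01 -3.000e-04 -8.652e-01]]
before (np.int64(306), np.int64(338), np.int64(187), np.int64(239)) cap->seat [ 0.5244 -0.1924  0.09  ] handle foot [ 0.5291 -0.1925  0.0969]
now (np.int64(303), np.int64(334), np.int64(186), np.int64(237)) cap->seat [ 0.5241 -0.1931  0.09  ] handle foot [ 0.5289 -0.1934  0.0969]
b patch top 295.0 198.07407407407408 [0.5352 0.1115 0.034 ]
now patch top 287.68 187.2 [0.573  0.1383 0.034 ]
```

```bash
python3 -c "
from h import *
st(); print(arm.job_done())"
```

```text
24.75 [ 0.4301 -0.1889  0.2555] F [ 0.2  0.5 -0.1] w 0.0856
[[ 8.644e-01 -5.660e-02  4.997e-01]
 [-4.940e-02 -9.984e-01 -2.750e-02]
 [ 5.004e-01 -9.000e-04 -8.658e-01]]
the job is handed in; nothing more can be done
None
```

I pushed the cover against both rails, fired the punch on the white cross and put it back in its leaning rest. I handed the job in at 24.7 s of the 72 s allowed; it reports no verdict.

- **Cover:** pushing met firm rail contact in both x and y, and the wrist view showed it flush with both rails. After firing, the cross's blue patch measured within 0.2 mm of where it was before.
- **Snap:** the tip was within about 1 mm of the cross in the last view before pressing. The load rose past the 8 N peak to about 16 N, so the plunger bottomed out and the punch fired. I inferred that from the force, because the plunger cannot be read directly.
- **Punch:** it entered the bore freely, and the collar met its seat at the pose where I had gripped it. After release, the wrist camera put it within 1 mm of its starting position, and the arm was clear with about 0 N on it.
- **Disagreements:** the scene and top cameras differ from the wrist camera by 2–4 mm, so I relied on the wrist camera. Two-view measurement put the seat 2–5 mm below its stated 90 mm height, so I used 90 mm.
- **Not checked:** the picture limit ran out before the end, so the last checks were by numbers only. I did not measure the oil can, wrench and sealant bottle again, but the arm stayed clear of them.

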